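# Swing a cup under the samovar tap

### The arm

A 7-joint arm with a two-finger parallel gripper is mounted at the origin on the work surface. World frame = base frame: x ahead of the robot, y to its left, z up, the work surface at z = 0. Lengths are in mm, angles in degrees, forces in N, time in s.
With the tool pointing down it reaches from about 400 to 925 mm from the base axis. Payload 4.1 kg.
Tool frame: the origin (TCP) lies at the very end of the fingers, on their centre line; the grasp point (between the pads) lies behind it (arm.grip_depth is the z of the grasp point in the tool frame, in mm); z points along the fingers, y is the direction in which the jaws open and shut (so a half turn about z gives the same grasp; the last joint's range is limited). The gripper opens to 85 mm and grips with 20 to 120 N. Pads are 22 mm wide; open, the fingers measure 114 mm over their backs; the gripper's body (76 mm by 85 mm) begins 54 mm behind the grasp point. The pads swing forward as they close: fully open they stand 13 mm farther back than shut.
Start: joints at [-72.25, 22.827, 2.584, 88.041, -1.071, 69.15, -2.905], TCP at [258.364, 596.483, 231.347] pointing down, gripper open.
Joint ranges: [-161.44, 161.44], [-28.35, 127.94], [-78.24, 83.42], [0, 140.83], [-78.03, 258.03], [13.02, 114.36], [-168.23, 168.23]. Speed limits (degrees/s): [147.25, 147.25, 180, 180, 180, 180, 180].

### API

Orientations are given as [roll, pitch, yaw] about the fixed x, y, z axes, in that order (R = Rz(yaw) Ry(pitch) Rx(roll)).
In Python, from workcell import arm gives the robot as it stands.
- The arm moves only by the tool jog_arm, never from a script. Its argument "moves" is text: rows parted by semicolons, each of 6 numbers parted by spaces: the shift along the tool's x, y, z as a fraction of full scale, then the turn, a rotation vector about the tool's x, y, z as a fraction of full scale. In form: tx ty tz wx wy wz; .... A call has 1 to 20 rows; each row is the pose to reach, as a shift and turn from the pose measured when the call began, along the tool's axes at that moment; what a row does not reach only later rows make up. Full scale, the value 1, is 1 m for a shift and 45 degrees for a turn. A row lasts 1/8 s, in which the tool goes at most 62.5 mm and 10.7 degrees, less where a joint would pass 70% of its speed; a pose out of reach is approached as far as the arm can. A call with a number of a shift or a turn outside -1 to 1 is refused whole. A call with a gripper value outside its range is refused whole. "gripper" is the closure, from 0 (fully open) to 1 (shut), set as the call begins (left out, the last holds). The fingers move at their own pace and stop on an object; the grip force is fixed at half the most. Time passes only in rows, so rows that repeat a pose let the fingers close. It gives the time, the measured TCP pose, the force and the opening at its end, in the units of the state.
- arm.read_state(): the state, without advancing time (a new reading comes with each control period).
- arm.read_camera(name): name is "side" or "top"; returns (picture, depth): 480x640x3 uint8, red, green, blue; 480x640 float32, mm along the optical axis (not along the pixel's ray), 0 where there is no reading.
- arm.camera_params(name): a dict with "vfov" (degrees; the focal length in pixels is half the picture's height over the tangent of half this angle, whatever the lens; pixels are square), "cx", "cy" (the principal point, pixels), "rvec" (rotation vector, rad) and "tvec" (3), from world to camera coordinates, as OpenCV has them. Camera axes: x right, y down, z forward; pixel columns grow to the right and rows downward; lengths in mm; the calibration is good to about 2 mm. A picture is of the moment at which its call begins. camera_params takes no time and is no camera call.
- arm.finish_job(): hands the job in, once; it reports no verdict.
The state is a dict: "clock": time; "qpos": joint angles; "qvel": joint speeds; "joint_efforts": joint torques, N m; "tool_pos": TCP position; "tool_rot": TCP orientation; "ft_force": force on the tool from outside, world axes, zero at the start; "torque": the same for the moment, N m; "grip_width": opening from 0.0 (shut) to 1.0 (fully open).
Only numpy, scipy, OpenCV 4.12 (cv2) and the standard library are available. Lean on these libraries where they do the work, as an engineer would, in place of code of your own. Each camera call takes 0.05 s, during which the arm holds its last target.

### The job

Stand the tea cup on the cork inlay of the swing tray and let go of it, then push the tray by its free corner round its pin until it meets the sprung stop, so that the cup comes to stand under the samovar's tap. Press the tray against the stop with a steady 10 N or so on the stop for about a second, never more than 13 N, then let go. Keep the cup upright throughout and leave everything else where it stands.

Things in the scene. Friction and masses are not known exactly. Their poses are not given: they have to be found in the camera images.
- cup: white ceramic tea cup without handle, open at the top, a nearly straight-sided tumbler 54 mm across at the foot, 60 mm at the rim, 85 mm high, 4 mm wall, about 0.2 kg. Origin: centre of its underside, z up.
- tray: pine tray, 270 x 140 mm, 0.3 to 0.65 kg, flat on the table, swinging on the samovar's pin (hole with 1 mm play). Origin: hole axis at table height; x to the free end, y left, z up. Spans x -30..240, y -70..70 mm. Floor top at 12 mm height; upright rim all round, 6 mm thick, from 4 to 30 mm height. Starts 1.0 to 1.4 rad clockwise of home; at home its x is within 0.11 rad of the samovar's x.
- tray_mat (a point): centre of the round cork inlay, 72 mm across, on the tray floor (tray x = 120, y = 0, 12 mm above the table): where the cup stands
- tray_corner (a point): a point to push: outer face of the tray's right (-y) long rim, 35 mm from the free end, 17 mm above the table (tray x = 205, y = -70). Pushed along the tray's +y it swings anticlockwise from above, towards the samovar, sliding on two slippery plastic glides under the free end: about 0.5 N. In all, friction keeps 1 to 3 N of a 10 N push here from the stop.
- pin (a point): top of the fixed pivot pin, 34 mm above the table, 10 mm thick with a 22 mm nut up to 24 mm height; fixed to the samovar at samovar x = -120, y = -190
- samovar: chrome electric samovar, fixed, 190 mm across and 362 mm high on a black plinth 200 x 140 x 30 mm; its tap points along its -y. Origin: centre of the plinth's underside, z up.
- spout (a point): mouth of the tap's spout, 120 mm above the table, at samovar x = 0, y = -190; the tap pipe runs back from it to the samovar at 145 to 165 mm height, its key handle to 201 mm
- stop: steel block 30 x 30 x 34 mm fixed in front of the plinth at samovar x = 80, y = -75, parallel to the samovar; origin: centre of its underside, z up. It carries the sprung stop that meets the tray's left (+y) rim near the free end.
- stop_front (a point): centre of the block's -y face, 18 mm above the table. From it a brass screw with a sprung slippery plastic head 18 mm across points along -y; the head's face stands 10 to 50 mm out, set differently each time and not reported: it has to be felt. Its spring gives 3 N per mm over 6 mm of travel, so the tray springs back 1 to 4 mm when let go.
- coasters: stack of six red plastic coasters, 94 across, 37 high; a bystander
- creamer: small white ceramic creamer with waist and handle, 68 across, 75 high; a bystander
- sugar_bowl: steel sugar bowl, 100 across, 55 high; a bystander
- jam_jar: jam jar with steel cap, 70 across, 90 high; a bystander
- tea_tin: square tea tin 80 x 60, 112 high; a bystander
- teaspoon: steel teaspoon 140 long lying flat; a bystander
Mind the look-alikes: they are no part of the job. There is more than one size of the stop; the job needs the smaller.

How it is judged (in metres and radians):
On the way, in this order (a step that is already met when the one before it is completed fails the run):
1. the cup stands upright on the cork inlay of the still swung-out tray (centre within 12 mm), let go (angle between cup's own z axis and vertical below 0.1 rad and horizontal distance between cup and tray_mat below 0.012 m and z of cup in the frame of tray_mat between -0.006 and 0.006 m and contact force between the fingers and cup below 0.1 N and angle between the x axis of tray and the x axis of samovar, either way round above 0.3 rad), for 0.2 s.
2. the tray is pressed against the stop with at least 6 N for 0.4 s, near home (within 0.12 rad) (contact force between tray and stop above 6 N and angle between the x axis of tray and the x axis of samovar, either way round below 0.12 rad), for 0.4 s.
At the end, for the whole second after the job is handed in: The cup stands upright (within 0.1 rad) on the cork inlay (centre within 15 mm, on the floor of the tray within 6 mm) with its centre within 26 mm of plumb below the spout; the tray's long axis is within 0.12 rad of the samovar's x; tray and cup at rest (angle between cup's own z axis and vertical below 0.1 rad and horizontal distance between cup and tray_mat below 0.015 m and z of cup in the frame of tray_mat between -0.006 and 0.006 m and horizontal distance between cup and spout below 0.026 m and angle between the x axis of tray and the x axis of samovar, either way round below 0.12 rad and linear speed of each of tray, cup below 0.02 m/s); the robot touches nothing.
It fails at once if the tray is pressed against the stop with more than 13 N (contact force between tray and stop above 13 N).
It fails at once if the cup is tipped by more than 0.5 rad (angle between cup's own z axis and vertical above 0.5 rad).
It fails at once if a bystander is moved by more than 20 mm (distance of any of coasters, creamer, sugar_bowl, jam_jar, tea_tin, teaspoon from where it was at the start of the episode above 0.02 m).
It also fails if it takes over 72 s, if anything falls off the work surface, if the arm or the gripper's body presses on something with over 40 N, if the wrist force passes 120 N, or if a joint passes its speed limit or range.

## Working session

There is one attempt and no reset: what is moved stays moved. The work goes in short steps, Python scripts to look and compute and a tool call to move; the robot and the scene stay as the last step left them, time stands still between calls to the robot, and variables do not carry over. Pictures are saved under pics/ and viewed, and the job is handed in when it is done.

Besides the shell and the picture viewer there is one more tool, called as name(argument=value, ...), one argument or row to a line, values as JSON. jog_arm: Moves the arm, as the interface text tells. Shift numbers are shares of 1 m and turn numbers shares of 45 degrees, none past 1 either way. Its arguments: {"type":"object","properties":{"moves":{"type":"string"},"gripper":{"type":"number"}},"required":["moves"]}

```bash
ls; mkdir -p pics; cat > h.py <<'E'
import numpy as np, cv2
from workcell import arm
def cam(n):
    p=arm.camera_params(n); f=240/np.tan(np.radians(p['vfov'])/2)
    R=cv2.Rodrigues(np.array(p['rvec'],float))[0]; t=np.array(p['tvec'],float)
    return f,p['cx'],p['cy'],R,t
def ray(n,u,v):
    f,cx,cy,R,t=cam(n); d=R.T@np.array([(u-cx)/f,(v-cy)/f,1]); return -R.T@t,d
def plane(n,u,v,z):
    c,d=ray(n,u,v); return c+d*(z-c[2])/d[2]
def cloud(n,dep):
    f,cx,cy,R,t=cam(n); v,u=np.mgrid[0:480,0:640]
    P=np.stack([(u-cx)/f*dep,(v-cy)/f*dep,dep],-1); return (P-t)@R
def proj(n,X):
    f,cx,cy,R,t=cam(n); c=R@np.asarray(X,float)+t; return f*c[0]/c[2]+cx,f*c[1]/c[2]+cy
E
python3 - <<'E'
from h import *
for n in('side','top'):
    im,d=arm.read_camera(n); cv2.imwrite(f'pics/{n}0.png',im[:,:,::-1]); np.save(f'{n}0.npy',d); np.save(f'{n}0i.npy',im)
    print(arm.camera_params(n))
print(arm.read_state(),arm.grip_depth)
E
```

```text
pics
{'vfov': 48.15781860611577, 'cx': 312.12897519151556, 'cy': 239.13165105174446, 'rvec': array([ 0.87543295,  2.38376392, -1.20489327]), 'tvec': array([ 487.03118724, -111.25597149, 1791.01812717])}
{'vfov': 49.18407347118469, 'cx': 318.4386051882012, 'cy': 238.86054181657641, 'rvec': array([ 2.18716369, -2.1464575 ,  0.12774851]), 'tvec': array([ -46.73328683,  593.82116839, 1550.06256053])}
{'clock': 0.1, 'qpos': array([-72.24965799,  22.8670482 ,   2.57823285,  88.10438481,
        -1.07126159,  69.15107592,  -2.90486726]), 'qvel': array([-0.01850918, -0.07655773,  0.06982162, -0.23406411,  0.02106972,
        0.07447143,  0.02701895]), 'joint_efforts': array([ 3.07041031e-03, -4.76263475e+01,  1.36955973e+00, -2.54949009e+01,
        1.20172437e-02,  5.02251889e-03,  5.81344167e-06]), 'tool_pos': array([258.11780003, 595.95052186, 230.39369556]), 'tool_rot': array([-1.79901797e+02,  6.12958169e-03,  1.56585921e+02]), 'ft_force': array([-0.30238729,  0.05778074, -0.51710111]), 'torque': array([0.00459188, 0.0223339 , 0.01621992]), 'grip_width': 1.001450156039841} -18.700000000000003
```

View pics/side0.png

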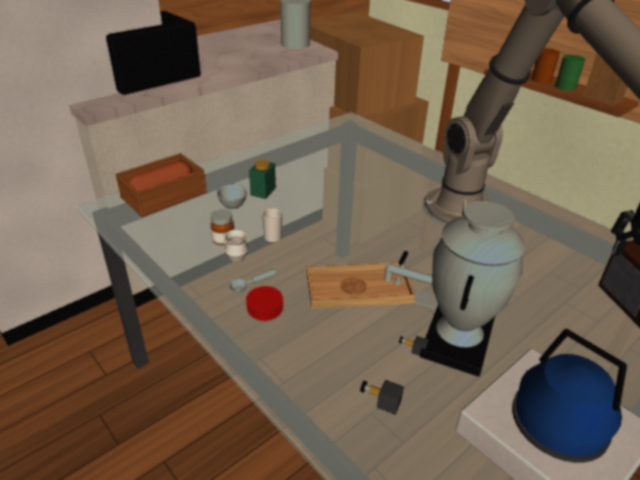

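View pics/top0.png

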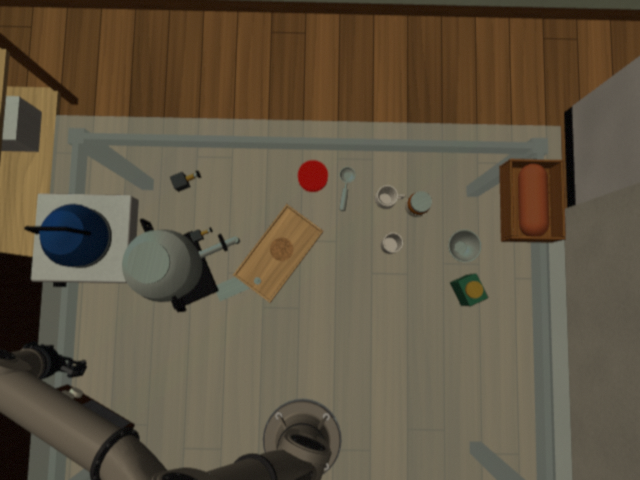

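The side view shows the cup at (272,225), the tray at (360,285), the stop at (412,344) and a larger look-alike at (385,393). The top view shows the cup at (392,243), the creamer with its handle at (387,196), the tray around (280,250) and the stop near (200,237). Next I'll measure these positions.

```bash
python3 - <<'E'
from h import *
im=np.load('top0i.npy')
c=im[150:330,130:430][:,:,::-1]; cv2.imwrite('pics/topc.png',cv2.resize(c,None,fx=2.66,fy=2.66,interpolation=cv2.INTER_CUBIC))
s=np.load('side0i.npy')
c=s[190:390,220:520][:,:,::-1]; cv2.imwrite('pics/sidec.png',cv2.resize(c,None,fx=2.66,fy=2.66,interpolation=cv2.INTER_CUBIC))
d=np.load('top0.npy');P=cloud('top',d)
for u,v in[(392,243),(300,350),(281,250),(313,176),(345,196),(420,203),(387,196),(160,260),(180,181),(192,238),(240,240)]:print(u,v,P[v,u].round(1))
d=np.load('side0.npy');P=cloud('side',d)
for u,v in[(272,212),(272,230),(354,286),(265,300),(419,346),(392,397)]:print('s',u,v,P[v,u].round(1))
E
```

```text
392 243 [ 588.7 -261.2   11. ]
300 350 [261.1  13.4   5.2]
281 250 [560.3  77.7  15.1]
313 176 [786.2 -15.4  40.1]
345 196 [ 730.1 -114.8   20.5]
420 203 [ 700.1 -331.8   88.9]
387 196 [ 736.  -246.3    3.9]
160 260 [500.2 341.6 360.4]
180 181 [760.4 385.5  50.3]
192 238 [589.8 345.3  34.5]
240 240 [590.3 205.9  -1.4]
s 272 212 [ 566.2 -275.6   70.9]
s 272 230 [ 598.9 -234.1   42. ]
s 354 286 [562.4  77.3  11.4]
s 265 300 [794.5  -6.7  38. ]
s 419 346 [611.5 339.8  31.5]
s 392 397 [776.4 404.   48.2]
```

View pics/topc.png

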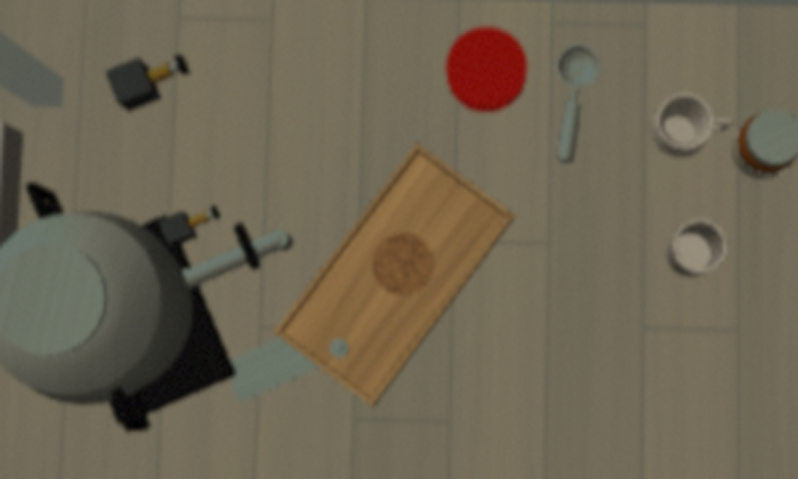

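View pics/sidec.png

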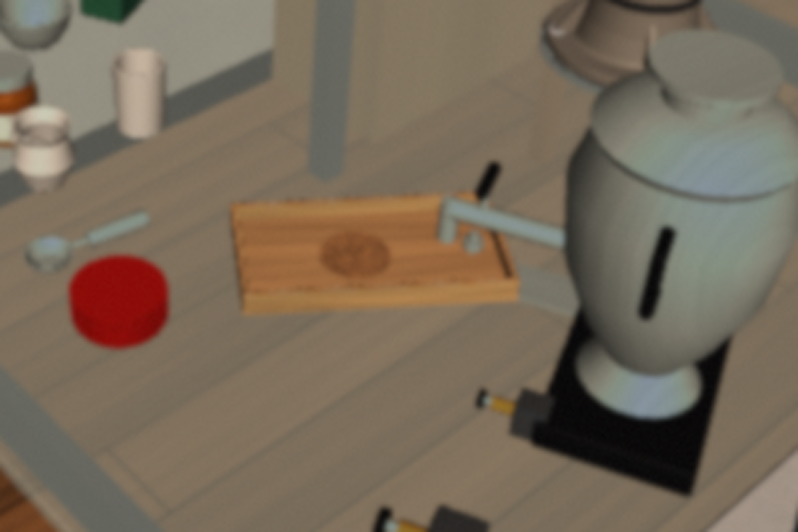

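```bash
cat > meas.py <<'E'
from h import *
import sys
def tray(im,show=None):
    hsv=cv2.cvtColor(im,cv2.COLOR_RGB2HSV)
    m=((hsv[...,0]>8)&(hsv[...,0]<22)&(hsv[...,1]>95)&(hsv[...,2]>70)).astype(np.uint8)
    m[:140]=0;m[340:]=0;m[:,:150]=0;m[:,380:]=0
    m=cv2.morphologyEx(m,cv2.MORPH_OPEN,np.ones((3,3)))
    cs,_=cv2.findContours(m,0,1);c=max(cs,key=cv2.contourArea)
    m2=np.zeros_like(m);cv2.drawContours(m2,[c],-1,1,-1)
    return c,m2
if __name__=='__main__':
    im=np.load('top0i.npy')
    c,m=tray(im); print(cv2.contourArea(c))
    pts=np.array([plane('top',*p[0],30)[:2] for p in c],np.float32)
    r=cv2.minAreaRect(pts);print('tray rect',r,cv2.boxPoints(r).round(1).tolist())
    hsv=cv2.cvtColor(im,cv2.COLOR_RGB2HSV)
    mm=cv2.erode(m,np.ones((7,7)))
    g=cv2.GaussianBlur(im,(5,5),0)[...,0]
    print('floor R',np.median(g[mm>0]),'mat',g[249,281],'pin',im[280,257],hsv[280,257])
    k=((g<np.median(g[mm>0])-18)&(mm>0)).astype(np.uint8)
    n,l,s,ce=cv2.connectedComponentsWithStats(k)
    for i in range(1,n):
        if s[i,4]>30:print('dark',s[i],ce[i],plane('top',*ce[i],12).round(1))
    pk=((hsv[...,1]<60)).astype(np.uint8)
    pk[:270]=0;pk[290:]=0;pk[:,:248]=0;pk[:,267:]=0
    n,l,s,ce=cv2.connectedComponentsWithStats(pk)
    for i in range(1,n):print('pin',s[i],ce[i],plane('top',*ce[i],28).round(1))
    # cup
    for n,z,box in(('top',0,(370,425,225,262)),('side',0,(255,290,200,248))):
        I=np.load(n+'0i.npy');P=cloud(n,np.load(n+'0.npy'))
        x0,x1,y0,y1=box;h=cv2.cvtColor(I,cv2.COLOR_RGB2HSV)
        q=np.zeros((480,640),bool);q[y0:y1,x0:x1]=(P[y0:y1,x0:x1,2]>12)&(P[y0:y1,x0:x1,2]<100)
        Q=P[q];print(n,q.sum(),Q.min(0).round(1),Q.max(0).round(1))
        T=Q[Q[:,2]>78]; print('  rim',len(T),T.mean(0).round(1),T.min(0).round(1),T.max(0).round(1))
        # circle fit on outside wall points
        W=Q
        from scipy.optimize import least_squares
        f=lambda a:np.hypot(W[:,0]-a[0],W[:,1]-a[1])-(27+3*W[:,2]/85)
        s=least_squares(f,Q.mean(0)[:2],loss='soft_l1');print('  fit',s.x.round(1),np.abs(f(s.x)).mean().round(2))
    print([a for a in dir(arm) if a[0]!='_'])
E
python3 meas.py
```

```text
4028.0
tray rect ((551.5453491210938, 85.60066986083984), (140.6241912841797, 269.14312744140625), 54.53643798828125) [[401.1000061035156, 106.4000015258789], [620.4000244140625, -49.70000076293945], [701.9000244140625, 64.80000305175781], [482.70001220703125, 220.89999389648438]]
floor R 131.0 mat 109 pin [103 113 100] [ 53  29 113]
dark [276 239  14  16 110] [282.75454545 245.23636364] [575.3  72.9  12. ]
pin [254 278   7   6  32] [257.      280.34375] [466.4 146.4  28. ]
pin [248 287   2   3   5] [248.4 288.2] [442.5 171.4  28. ]
top 238 [ 555.5 -279.9   12.1] [ 613.5 -223.4   93.3]
  rim 87 [ 585.7 -251.6   84.6] [ 557.  -279.9   78. ] [ 613.5 -223.5   93.3]
  fit [ 582.8 -249.8] 2.71
side 538 [ 553.2 -285.5   12. ] [ 614.1 -220.4   87.4]
  rim 96 [ 582.3 -253.1   82.2] [ 553.2 -285.5   78.2] [ 614.1 -223.3   87.4]
  fit [ 582.3 -253.8] 2.39
['PlanningError', 'camera_params', 'finish_job', 'grip_depth', 'read_camera', 'read_state']
```

```bash
python3 - <<'E'
from h import *
u=lambda a,b:(130+(a+.5)/2.66-.5,150+(b+.5)/2.66-.5)
print('spout tip', plane('top',*u(287,241),160))
print('stop block', plane('top',*u(177,228),34))
print('head', plane('top',*u(213,212),18), 'big head',plane('top',*u(181,64),24))
print('stop edges',[plane('top',*u(a,b),34).round(1)for a,b in((158,220),(185,211),(197,235),(168,246))])
pin=np.array([466.2,146.4])
for a in (20,22,24,26,28):
    t=np.radians(a);R=np.array([[np.cos(t),-np.sin(t)],[np.sin(t),np.cos(t)]])
    o=pin-R@[-120,-190];print(a,'sam',o.round(1),'spout',(o+R@[0,-190]).round(1),'stopfront',(o+R@[80,-90]).round(1),'blk',(o+R@[80,-75]).round(1))
for nm,z0 in(('side',20),('top',20)):
    P=cloud(nm,np.load(nm+'0.npy'))
    x0,x1,y0,y1=(396,432,334,360) if nm=='side' else (170,220,220,250)
    Q=P[y0:y1,x0:x1].reshape(-1,3);I=np.load(nm+'0i.npy')[y0:y1,x0:x1].reshape(-1,3)
    k=(Q[:,2]>29)&(Q[:,2]<40);print(nm,k.sum(),Q[k].mean(0).round(1),Q[k].min(0).round(1),Q[k].max(0).round(1))
P=cloud('top',np.load('top0.npy'));Q=P[225:260,190:250].reshape(-1,3);k=(Q[:,2]>150)&(Q[:,2]<172);Q=Q[k]
l=cv2.fitLine(Q[:,:2].astype(np.float32),cv2.DIST_HUBER,0,.01,.01).ravel();print(l,np.degrees(np.arctan2(l[1],l[0]))+90,Q.min(0),Q.max(0))
E
```

```text
spout tip [572.10681278 189.13911454 160.        ]
stop block [597.93548741 333.05090921  34.        ]
head [619.0204238  296.32936427  18.        ] big head [789.94239591 339.17718994  24.        ]
stop edges [array([606.7, 355. ,  34. ]), array([617.5, 324.8,  34. ]), array([590.4, 310.1,  34. ]), array([577.2, 342.3,  34. ])]
20 sam [514. 366.] spout [579.  187.4] stopfront [619.9 308.8] blk [614.8 322.9]
22 sam [506.3 367.5] spout [577.5 191.4] stopfront [614.2 314. ] blk [608.6 327.9]
24 sam [498.5 368.8] spout [575.8 195.2] stopfront [608.2 319.1] blk [602.1 332.8]
26 sam [490.8 369.8] spout [574.1 199. ] stopfront [602.1 324. ] blk [595.5 337.4]
28 sam [483.  370.5] spout [572.2 202.7] stopfront [595.8 328.6] blk [588.8 341.8]
side 162 [597.2 337.4  31.8] [563.6 314.7  29.1] [620.4 366.4  37.4]
top 161 [594.5 338.2  33.5] [556.8 292.3  29.1] [621.7 373.   39.5]
[ 4.2516449e-01 -9.0511608e-01  5.5381317e+02  2.4112541e+02] 25.16108 [518.44240468 188.18354355 151.28324586] [583.68273882 295.80336279 170.91846413]
```

```bash
cat > go.py <<'E'
import sys
from h import *
from scipy.spatial.transform import Rotation as Ro
def rows(targets,yaws):
    s=arm.read_state();R=Ro.from_euler('xyz',s['tool_rot'],degrees=True)
    print('pos',s['tool_pos'].round(1),'rot',s['tool_rot'].round(2),'f',s['ft_force'].round(2),'grip',round(s['grip_width'],3),'t',s['clock'])
    for t,y in zip(targets,yaws):
        d=R.inv().apply(np.array(t)-s['tool_pos'])/1000
        w=(R.inv()*Ro.from_euler('xyz',[180,0,y],degrees=True)).as_rotvec(degrees=True)/45
        print(' '.join('%.4f'%v for v in np.r_[d,w]))
if __name__=='__main__':
    T=eval(sys.argv[1]);Y=eval(sys.argv[2]);rows(T,Y)
E
python3 go.py "[(270,500,300),(300,350,300),(380,180,300),(440,40,300)]" "[150,135,120,112]"; python3 -c "
from h import *;print(arm.read_state()['qpos'])"
```

```text
pos [258.1 596.  230.4] rot [-1.7990e+02  1.0000e-02  1.5659e+02] f [-0.3   0.06 -0.52] grip 1.001 t 0.1
-0.0490 -0.0834 -0.0695 -0.0022 0.0003 0.1464
-0.1362 -0.2092 -0.0692 -0.0021 0.0005 0.4797
-0.2771 -0.3334 -0.0690 -0.0021 0.0008 0.8130
-0.3878 -0.4380 -0.0688 -0.0020 0.0010 0.9908
[-72.24965799  22.8670482    2.57823285  88.10438481  -1.07126159
  69.15107592  -2.90486726]
```

jog_arm(
  moves="-0.025 -0.04 -0.035 0 0 0.07; -0.049 -0.083 -0.07 0 0 0.15; -0.08 -0.125 -0.07 0 0 0.26; -0.108 -0.168 -0.07 0 0 0.37; -0.136 -0.209 -0.07 0 0 0.48; -0.171 -0.24 -0.07 0 0 0.57; -0.207 -0.271 -0.07 0 0 0.65; -0.242 -0.302 -0.07 0 0 0.73; -0.277 -0.333 -0.07 0 0 0.81; -0.305 -0.36 -0.07 0 0 0.86; -0.333 -0.386 -0.07 0 0 0.91; -0.36 -0.412 -0.07 0 0 0.96; -0.388 -0.438 -0.07 0 0 0.99; -0.388 -0.438 -0.07 0 0 0.99",
  gripper=0,
)

```text
clock: 1.85
tool_pos: [440.6, 36.8, 301.1]
tool_rot: [-179.9, 0.1, 111.7]
ft_force: [-0.2, 0.8, 0.0]
grip_width: 0.996
```

```bash
python3 go.py "[(584,-252.5,160),(584,-252.5,120),(584,-252.5,36)]" "[66.6]*3"; python3 -c "
from h import *;print(arm.read_state()['qpos'])"
```

```text
pos [440.6  36.8 301.1] rot [-1.7991e+02  1.1000e-01  1.1167e+02] f [-0.22  0.79  0.03] grip 0.996 t 1.85
-0.3216 0.0267 0.1417 -0.0008 0.0031 1.0016
-0.3215 0.0267 0.1817 -0.0008 0.0031 1.0016
-0.3213 0.0268 0.2657 -0.0008 0.0031 1.0016
[-44.89517879  -3.09533335  33.28369068 109.50818999   1.90648775
  73.15401112   9.46751226]
```

jog_arm(
  moves="-0.04 0.003 0.015 0 0 0.12; -0.08 0.007 0.03 0 0 0.25; -0.12 0.01 0.045 0 0 0.37; -0.16 0.013 0.06 0 0 0.5; -0.2 0.017 0.08 0 0 0.62; -0.24 0.02 0.1 0 0 0.75; -0.28 0.023 0.12 0 0 0.87; -0.321 0.027 0.142 0 0 1; -0.321 0.027 0.152 0 0 1; -0.321 0.027 0.152 0 0 1; -0.321 0.027 0.152 0 0 1",
)

```text
clock: 3.22
tool_pos: [584.5, -250.1, 150.2]
tool_rot: [180.0, 0.1, 66.8]
ft_force: [0.5, -0.5, 0.6]
grip_width: 1.001
```

```bash
python3 go.py "[(584,-252.5,120),(584,-252.5,36)]" "[66.6]*2"; python3 -c "
from h import *;print(arm.read_state()['qpos'])
for n in('side','top'):
    im,d=arm.read_camera(n);np.save(n+'1i.npy',im);cv2.imwrite(f'pics/{n}1.png',im[:,:,::-1])"
```

```text
pos [ 584.5 -250.1  150.2] rot [1.7997e+02 5.0000e-02 6.6810e+01] f [ 0.46 -0.5   0.56] grip 1.001 t 3.225
-0.0024 0.0005 0.0302 0.0008 0.0011 0.0047
-0.0024 0.0004 0.1142 0.0008 0.0011 0.0047
[-12.54429954  32.40278294  45.2915255   96.08561913 -25.4239588
  62.28294633  17.17852105]
```

View pics/side1.png

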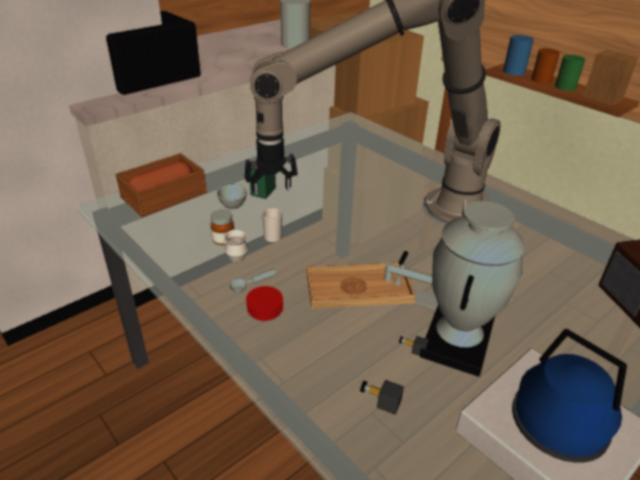

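The open gripper at (272,175) is right above the cup at (272,225), and nothing has been disturbed. I'll descend and grip.

jog_arm(
  moves="-0.002 0 0.02 0 0 0; -0.002 0 0.04 0 0 0; -0.002 0 0.06 0 0 0; -0.002 0 0.08 0 0 0; -0.002 0 0.1 0 0 0; -0.002 0 0.114 0 0 0; -0.002 0 0.114 0 0 0; -0.002 0 0.114 0 0 0",
)

```text
clock: 4.32
tool_pos: [584.5, -253.1, 37.2]
tool_rot: [179.8, 0.1, 66.8]
ft_force: [-0.0, -0.6, -0.3]
grip_width: 1.002
```

jog_arm(
  moves="0 0 0 0 0 0; 0 0 0 0 0 0; 0 0 0 0 0 0; 0 0 0 0 0 0; 0 0 0 0 0 0; 0 0 0 0 0 0; 0 0 0 0 0 0; 0 0 0 0 0 0",
  gripper=1,
)

```text
clock: 5.32
tool_pos: [584.7, -253.4, 38.6]
tool_rot: [179.8, 0.0, 66.8]
ft_force: [-1.6, 1.2, 6.3]
grip_width: 0.681
```

jog_arm(
  moves="0 0 -0.02 0 0 0; 0 0 -0.04 0 0 0; 0 0 -0.06 0 0 0; 0 0 -0.08 0 0 0; 0 0 -0.08 0 0 0; 0 0 -0.08 0 0 0",
)

```text
clock: 6.08
tool_pos: [584.2, -252.8, 118.2]
tool_rot: [179.8, 0.0, 66.8]
ft_force: [0.3, 0.7, -1.6]
grip_width: 0.678
```

```bash
python3 - <<'E'
from h import *
for n in('side','top'):
    im,d=arm.read_camera(n);np.save(n+'2i.npy',im);np.save(n+'2.npy',d)
    c=im[130:280,200:400] if n=='side' else im[170:320,300:500]
    cv2.imwrite(f'pics/{n}2.png',cv2.resize(c[:,:,::-1],None,fx=3,fy=3,interpolation=2))
E
python3 go.py "[(563.7,76.9,120)]" "[66.6]"
```

```text
pos [ 583.8 -252.7  117.5] rot [1.799e+02 4.000e-02 6.677e+01] f [ 0.22  0.53 -0.82] grip 0.682 t 6.175
0.2949 -0.1485 -0.0030 0.0023 0.0010 0.0038
```

View pics/side2.png

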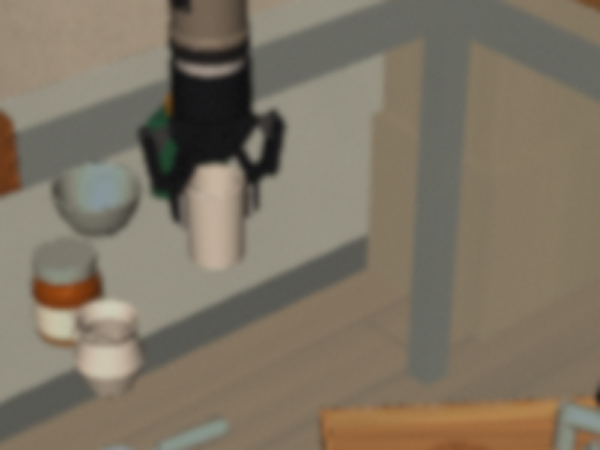

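jog_arm(
  moves="0.02 -0.01 0 0 0 0; 0.05 -0.025 0 0 0 0; 0.085 -0.043 0 0 0 0; 0.12 -0.06 0 0 0 0; 0.155 -0.078 0 0 0 0; 0.19 -0.096 0 0 0 0; 0.225 -0.113 0 0 0 0; 0.255 -0.128 0 0 0 0; 0.28 -0.141 0 0 0 0; 0.295 -0.1485 0 0 0 0; 0.295 -0.1485 0 0 0 0; 0.295 -0.1485 0 0 0 0; 0.295 -0.1485 0 0 0 0",
)

```text
clock: 7.8
tool_pos: [563.8, 75.2, 117.2]
tool_rot: [179.9, 0.1, 66.6]
ft_force: [-0.0, -0.3, -1.5]
grip_width: 0.683
```

```bash
python3 - <<'E'
from h import *
for n in('side','top'):
    im,d=arm.read_camera(n);np.save(n+'3i.npy',im);np.save(n+'3.npy',d)
    c=im[170:320,260:460] if n=='side' else im[170:320,180:380]
    cv2.imwrite(f'pics/{n}3.png',cv2.resize(c[:,:,::-1],None,fx=3,fy=3,interpolation=2))
E
python3 go.py "[(563.7,76.9,50)]" "[66.6]"; python3 -c "
from h import *;print(arm.read_state()['qpos'])"
```

```text
pos [563.8  75.7 117.2] rot [1.7988e+02 6.0000e-02 6.6660e+01] f [ 0.9   0.47 -1.95] grip 0.68 t 7.9
0.0011 -0.0007 0.0672 0.0027 0.0012 0.0014
[-47.07050806  27.97471463  45.88769049 107.21994164 -24.17056471
  54.91134777 -13.64019103]
```

View pics/side3.png

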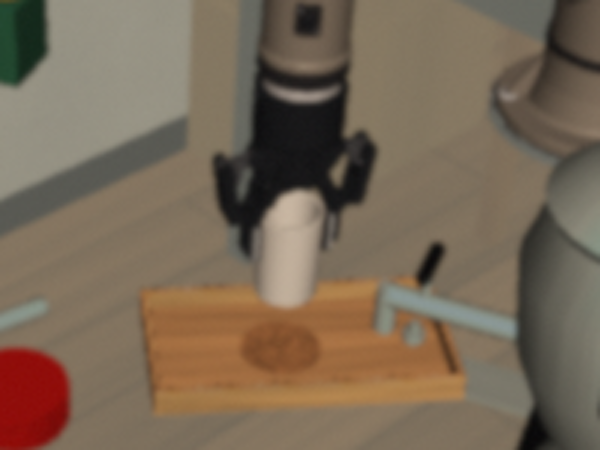

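```bash
python3 - <<'E'
from h import *
from scipy.optimize import least_squares
print(proj('side',[564,76,79]),proj('side',[564,76,80+20]))
P=cloud('side',np.load('side3.npy'));I=np.load('side3i.npy').astype(int)
q=np.zeros((480,640),bool);q[228:275,340:372]=1
q&=(P[...,2]>82)&(P[...,2]<125)&(I.min(-1)>85)
W=P[q];f=lambda a:np.hypot(W[:,0]-a[0],W[:,1]-a[1])-(27+3*(W[:,2]-79)/85)
s=least_squares(f,[564,76],loss='soft_l1');print(len(W),s.x,np.abs(f(s.x)).mean())
E
```

```text
(np.float64(354.79390581853875), np.float64(266.31608255067493)) (np.float64(355.30242183701336), np.float64(259.97102080571284))
271 [561.79936109  73.66576643] 1.4302534415421548
```

jog_arm(
  moves="0.001 -0.001 0.015 0 0 0; 0.001 -0.001 0.03 0 0 0; 0.001 -0.001 0.045 0 0 0; 0.001 -0.001 0.055 0 0 0; 0.001 -0.001 0.06 0 0 0; 0.001 -0.001 0.062 0 0 0; 0.001 -0.001 0.062 0 0 0; 0.001 -0.001 0.062 0 0 0",
)

```text
clock: 8.9
tool_pos: [563.8, 77.0, 55.6]
tool_rot: [179.8, 0.0, 66.7]
ft_force: [0.1, 0.6, -1.2]
grip_width: 0.684
```

jog_arm(
  moves="0 0 0.002 0 0 0; 0 0 0.004 0 0 0; 0 0 0.004 0 0 0; 0 0 0.004 0 0 0",
)

```text
clock: 9.4
tool_pos: [563.8, 77.0, 51.6]
tool_rot: [179.8, 0.0, 66.7]
ft_force: [-0.3, -0.4, -2.2]
grip_width: 0.681
```

jog_arm(
  moves="0 0 0.001 0 0 0; 0 0 0.0015 0 0 0; 0 0 0.0015 0 0 0",
)

```text
clock: 9.78
tool_pos: [563.9, 77.0, 50.6]
tool_rot: [179.8, -0.0, 66.7]
ft_force: [-1.8, 0.4, 6.2]
grip_width: 0.684
```

jog_arm(
  moves="0 0 0 0 0 0; 0 0 0 0 0 0; 0 0 0 0 0 0; 0 0 0 0 0 0; 0 0 0 0 0 0; 0 0 0 0 0 0; 0 0 0 0 0 0; 0 0 0 0 0 0",
  gripper=0,
)

```text
clock: 10.78
tool_pos: [564.0, 77.0, 50.6]
tool_rot: [179.8, -0.0, 66.7]
ft_force: [-0.8, -0.5, -0.0]
grip_width: 0.999
```

jog_arm(
  moves="0 0 -0.01 0 0 0; 0 0 -0.03 0 0 0; 0 0 -0.05 0 0 0; 0 0 -0.075 0 0 0; 0 0 -0.1 0 0 0; 0 0 -0.1 0 0 0; 0 0 -0.1 0 0 0",
)

```text
clock: 11.65
tool_pos: [563.4, 77.3, 150.7]
tool_rot: [179.9, -0.0, 66.7]
ft_force: [0.2, -0.0, 0.1]
grip_width: 0.997
```

```bash
python3 - <<'E'
from h import *
for n in('side','top'):
    im,d=arm.read_camera(n);np.save(n+'4i.npy',im);np.save(n+'4.npy',d)
    c=im[170:320,260:460] if n=='side' else im[170:320,180:380]
    cv2.imwrite(f'pics/{n}4.png',cv2.resize(c[:,:,::-1],None,fx=3,fy=3,interpolation=2))
from scipy.optimize import least_squares
P=cloud('side',np.load('side4.npy'));I=np.load('side4i.npy').astype(int)
q=np.zeros((480,640),bool);q[240:300,330:380]=1
q&=(P[...,2]>20)&(P[...,2]<100)&(I.min(-1)>85)
W=P[q];f=lambda a:np.hypot(W[:,0]-a[0],W[:,1]-a[1])-(27+3*(W[:,2]-12)/85)
s=least_squares(f,[564,76],loss='soft_l1');print(len(W),s.x,np.abs(f(s.x)).mean(),W.max(0))
E
```

```text
682 [562.13630916  76.19800756] 2.297550937281931 [594.86919394 106.6788098   98.45648608]
```

View pics/side4.png

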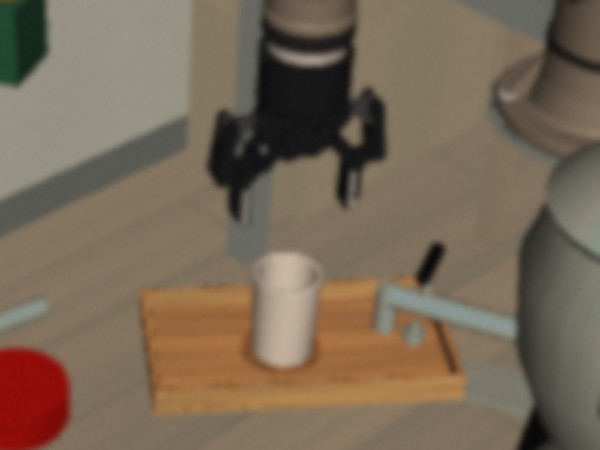

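View pics/top4.png

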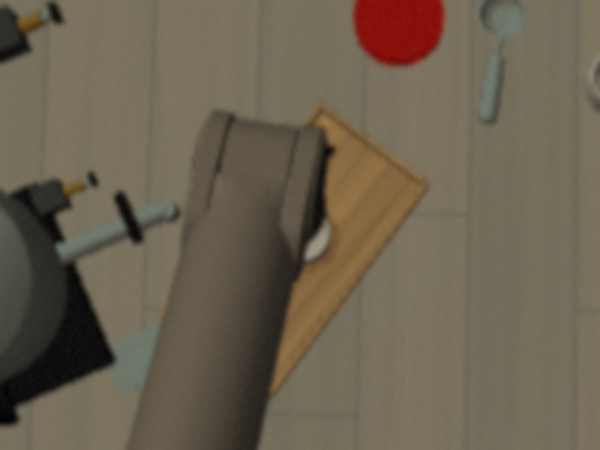

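Side crop: the cup is upright on the cork, with its foot at crop (283,362) and cork showing all round. The depth fit puts it within 2 mm of the mat centre. Next I'll go to the push start with the fingers shut.

```bash
cat > tr.py <<'E'
import numpy as np
PIN=np.array([466.1,146.4])
def w(th,x,y,z):
    t=np.radians(th);c,s=np.cos(t),np.sin(t)
    return (PIN[0]+c*x-s*y,PIN[1]+s*x+c*y,z)
E
python3 - <<'E'
from go import *;from tr import *
rows([w(-35.45,205,-112,160),w(-35.45,205,-112,12)],[54.5,54.5])
E
```

```text
pos [563.   77.2 149.9] rot [1.7991e+02 4.0000e-02 6.6670e+01] f [ 0.3   0.37 -0.09] grip 0.997 t 11.75
-0.1274 0.0606 -0.0099 0.0020 0.0006 0.2704
-0.1273 0.0603 0.1381 0.0020 0.0006 0.2704
```

jog_arm(
  moves="0 0 -0.02 0 0 0; -0.02 0.01 -0.03 0 0 0.05; -0.05 0.025 -0.03 0 0 0.11; -0.08 0.04 -0.03 0 0 0.17; -0.11 0.052 -0.02 0 0 0.23; -0.127 0.06 -0.01 0 0 0.27; -0.127 0.06 -0.01 0 0 0.27; -0.127 0.06 -0.01 0 0 0.27",
  gripper=1,
)

```text
clock: 12.75
tool_pos: [568.1, -63.0, 160.7]
tool_rot: [179.9, -0.0, 54.5]
ft_force: [-0.2, 1.2, -0.4]
grip_width: -0.001
```

jog_arm(
  moves="0 0 0.02 0 0 0; 0 0 0.05 0 0 0; 0 0 0.08 0 0 0; 0 0 0.11 0 0 0; 0 0 0.13 0 0 0; 0 0 0.145 0 0 0; 0 0 0.147 0 0 0; 0 0 0.147 0 0 0; 0 0 0.147 0 0 0",
)

```text
clock: 13.88
tool_pos: [569.2, -63.3, 14.6]
tool_rot: [179.8, -0.1, 54.5]
ft_force: [-0.5, -0.3, -0.3]
grip_width: -0.001
```

```bash
python3 - <<'E'
from go import *;from tr import *
im,d=arm.read_camera('side');c=im[150:330,240:480]
cv2.imwrite('pics/side5.png',cv2.resize(c[:,:,::-1],None,fx=3,fy=3,interpolation=2))
print(arm.read_state()['qpos'])
rows([w(-35.45,205,-88,14),w(-35.45,205,-80,14)],[54.5,54.5])
E
```

```text
[-29.43019757  37.14377436  42.00087608 110.40079475 -34.47152004
  45.50276893  -3.64073535]
pos [569.1 -63.3  14.5] rot [ 1.7981e+02 -8.0000e-02  5.4520e+01] f [ 0.38  0.29 -0.04] grip -0.002 t 13.925
0.0231 -0.0005 0.0006 0.0042 -0.0019 0.0003
0.0311 -0.0005 0.0006 0.0042 -0.0019 0.0003
```

View pics/side5.png

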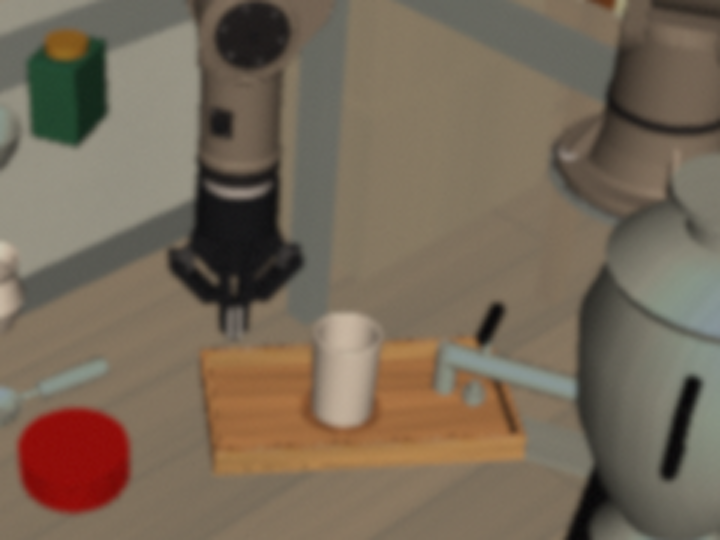

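```bash
python3 - <<'E'
from go import *;from tr import *
ths=[-35.45]*2+[-35,-34,-32.5,-30.5,-28,-25.5,-23,-20.5,-18,-15.5,-13,-10.5,-8,-6,-4.5,-3.5,-3,-3]
ys=[-100,-90]+[-81]*18
rows([w(t,205,y,14) for t,y in zip(ths,ys)],[t+90 for t in ths])
E
```

```text
pos [569.1 -63.3  14.5] rot [ 1.7981e+02 -8.0000e-02  5.4520e+01] f [ 0.38  0.29 -0.04] grip -0.002 t 13.925
0.0111 -0.0005 0.0006 0.0042 -0.0019 -0.0008
0.0211 -0.0005 0.0006 0.0042 -0.0019 -0.0008
0.0317 0.0001 0.0006 0.0042 -0.0018 -0.0108
0.0353 0.0015 0.0006 0.0043 -0.0018 -0.0330
0.0407 0.0034 0.0006 0.0043 -0.0017 -0.0663
0.0481 0.0057 0.0006 0.0043 -0.0017 -0.1108
0.0573 0.0083 0.0007 0.0043 -0.0016 -0.1663
0.0667 0.0104 0.0007 0.0044 -0.0015 -0.2219
0.0762 0.0121 0.0007 0.0044 -0.0014 -0.2774
0.0857 0.0134 0.0007 0.0045 -0.0013 -0.3330
0.0953 0.0143 0.0007 0.0045 -0.0012 -0.3885
0.1049 0.0148 0.0007 0.0045 -0.0011 -0.4441
0.1145 0.0148 0.0008 0.0045 -0.0010 -0.4997
0.1241 0.0145 0.0008 0.0046 -0.0009 -0.5552
0.1337 0.0137 0.0008 0.0046 -0.0008 -0.6108
0.1413 0.0128 0.0008 0.0046 -0.0007 -0.6552
0.1470 0.0119 0.0008 0.0046 -0.0007 -0.6885
0.1508 0.0112 0.0008 0.0046 -0.0006 -0.7108
0.1527 0.0109 0.0008 0.0046 -0.0006 -0.7219
0.1527 0.0109 0.0008 0.0046 -0.0006 -0.7219
```

jog_arm(
  moves="0.011 -0.001 0.001 0 0 0; 0.02 -0.001 0.001 0 0 0; 0.024 -0.001 0.001 0 0 0; 0.027 -0.001 0.001 0 0 0; 0.03 -0.001 0.001 0 0 0; 0.032 0 0.001 0 0 -0.01",
)

```text
clock: 14.68
tool_pos: [587.3, -37.7, 13.5]
tool_rot: [179.8, -0.0, 55.0]
ft_force: [-0.4, 0.0, 0.6]
grip_width: 0.001
```

```bash
python3 - <<'E'
from go import *;from tr import *
ths=[-34.5,-33.5,-32,-30,-27.5,-25,-22.5,-20,-17.5,-15,-12.5,-10,-7.5,-5,-3,-1,0.5,1.5,2,2]
rows([w(t,205,-81,14) for t in ths],[t+90 for t in ths])
E
```

```text
pos [587.3 -37.7  13.5] rot [ 1.7982e+02 -4.0000e-02  5.4960e+01] f [-0.37  0.02  0.6 ] grip 0.001 t 14.675
0.0020 0.0008 -0.0005 0.0039 -0.0008 -0.0119
0.0056 0.0022 -0.0005 0.0039 -0.0007 -0.0342
0.0111 0.0041 -0.0005 0.0039 -0.0007 -0.0675
0.0184 0.0064 -0.0005 0.0039 -0.0006 -0.1119
0.0277 0.0089 -0.0004 0.0040 -0.0005 -0.1675
0.0371 0.0110 -0.0004 0.0040 -0.0004 -0.2231
0.0465 0.0128 -0.0004 0.0040 -0.0004 -0.2786
0.0561 0.0141 -0.0004 0.0040 -0.0003 -0.3342
0.0656 0.0149 -0.0004 0.0040 -0.0002 -0.3897
0.0752 0.0154 -0.0004 0.0040 -0.0001 -0.4453
0.0849 0.0155 -0.0004 0.0040 -0.0000 -0.5008
0.0945 0.0151 -0.0004 0.0040 0.0001 -0.5564
0.1040 0.0143 -0.0004 0.0040 0.0002 -0.6119
0.1136 0.0131 -0.0004 0.0040 0.0002 -0.6675
0.1212 0.0118 -0.0004 0.0040 0.0003 -0.7119
0.1287 0.0103 -0.0004 0.0040 0.0004 -0.7564
0.1343 0.0090 -0.0004 0.0040 0.0004 -0.7897
0.1381 0.0080 -0.0004 0.0040 0.0005 -0.8119
0.1399 0.0075 -0.0004 0.0040 0.0005 -0.8231
0.1399 0.0075 -0.0004 0.0040 0.0005 -0.8231
```

jog_arm(
  moves="0.002 0.001 0 0 0 -0.01; 0.006 0.002 0 0 0 -0.03; 0.011 0.004 0 0 0 -0.07; 0.018 0.006 0 0 0 -0.11; 0.028 0.009 0 0 0 -0.17; 0.037 0.011 0 0 0 -0.22; 0.046 0.013 0 0 0 -0.28; 0.056 0.014 0 0 0 -0.33; 0.066 0.015 0 0 0 -0.39; 0.075 0.015 0 0 0 -0.45; 0.085 0.015 0 0 0 -0.5; 0.094 0.015 0 0 0 -0.56; 0.104 0.014 0 0 0 -0.61; 0.114 0.013 0 0 0 -0.67; 0.121 0.012 0 0 0 -0.71; 0.129 0.01 0 0 0 -0.76; 0.134 0.009 0 0 0 -0.79; 0.138 0.008 0 0 0 -0.81; 0.14 0.0075 0 0 0 -0.82; 0.14 0.0075 0 0 0 -0.82",
)

```text
clock: 17.18
tool_pos: [674.0, 72.9, 13.7]
tool_rot: [179.8, 0.1, 91.9]
ft_force: [-1.1, -0.6, -0.6]
grip_width: 0.002
```

```bash
python3 - <<'E'
from go import *;from tr import *
for n in('side','top'):
    im,d=arm.read_camera(n);np.save(n+'6i.npy',im);np.save(n+'6.npy',d)
    c=im[170:350,260:500] if n=='side' else im[160:340,120:360]
    cv2.imwrite(f'pics/{n}6.png',cv2.resize(c[:,:,::-1],None,fx=3,fy=3,interpolation=2))
ths=[3,4.5,6.5,8.5,10.5,12.5,14.5,16,17.5,18.5,19.5,20,20]
rows([w(t,205,-81,14) for t in ths],[t+90 for t in ths])
E
```

```text
pos [674.   72.8  13.7] rot [1.7981e+02 6.0000e-02 9.1850e+01] f [-1.41 -0.06 -0.24] grip -0.002 t 17.275
0.0034 0.0011 -0.0003 0.0042 0.0013 -0.0255
0.0088 0.0031 -0.0003 0.0041 0.0014 -0.0589
0.0161 0.0054 -0.0003 0.0041 0.0014 -0.1033
0.0235 0.0075 -0.0003 0.0041 0.0015 -0.1477
0.0310 0.0094 -0.0003 0.0041 0.0016 -0.1922
0.0385 0.0110 -0.0003 0.0040 0.0017 -0.2366
0.0461 0.0123 -0.0003 0.0040 0.0017 -0.2811
0.0518 0.0131 -0.0003 0.0040 0.0018 -0.3144
0.0575 0.0138 -0.0003 0.0040 0.0018 -0.3477
0.0614 0.0142 -0.0003 0.0040 0.0019 -0.3700
0.0652 0.0145 -0.0003 0.0039 0.0019 -0.3922
0.0671 0.0146 -0.0003 0.0039 0.0019 -0.4033
0.0671 0.0146 -0.0003 0.0039 0.0019 -0.4033
```

View pics/side6.png

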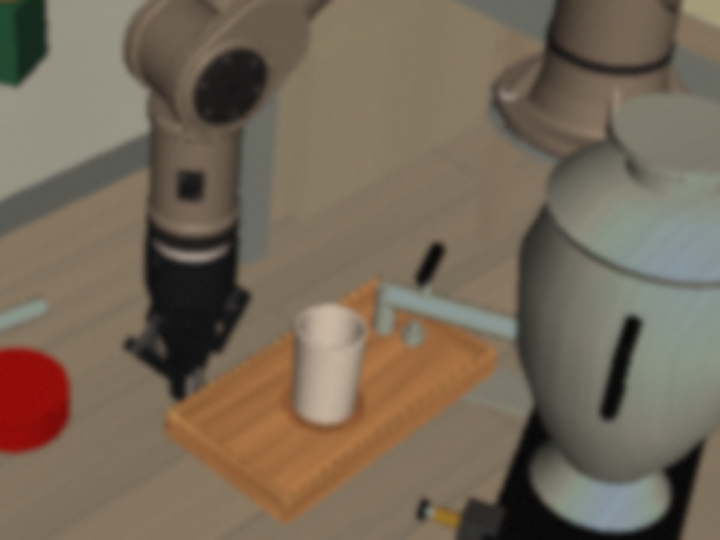

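View pics/top6.png

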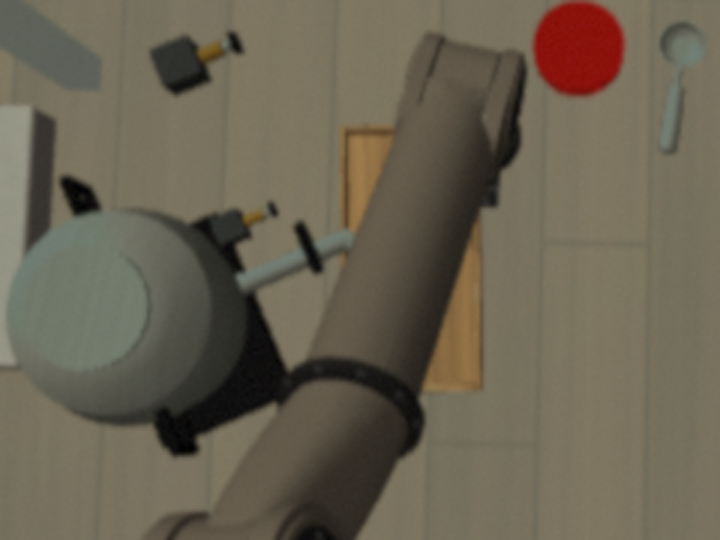

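```bash
python3 - <<'E'
from h import *
P=cloud('top',np.load('top6.npy'))
for u,v in[(270,190),(250,225),(230,270),(222,310),(215,330),(200,350),(200,380)]:print(u,v,P[v,u].round(0))
im=np.load('side6i.npy');cv2.imwrite('pics/side6f.png',im[:,:,::-1])
print(arm.read_state()['qpos'])
E
```

```text
270 190 [663.  80. 416.]
250 225 [571. 115. 487.]
230 270 [469. 141. 568.]
222 310 [393. 141. 638.]
215 330 [359. 145. 678.]
200 350 [326. 166. 698.]
200 380 [272. 170. 670.]
[-31.4924853   42.45213142  31.8856774   94.74433302 -27.38093061
  50.5924695   13.14598765]
```

View pics/side6f.png

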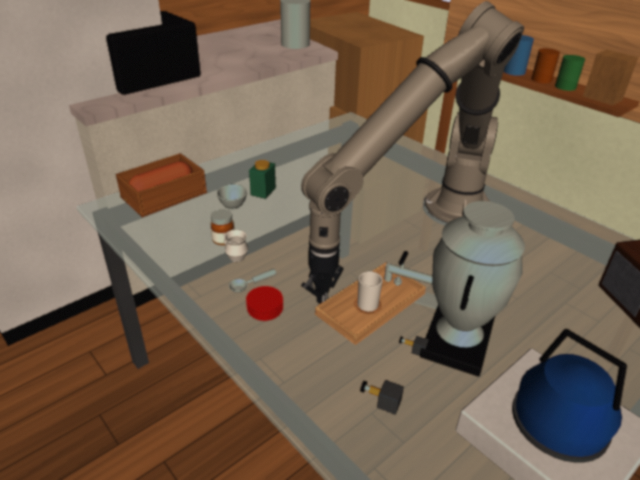

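The forearm is high and well clear of the samovar. The cup is upright on the cork and the tray is near 0°.

jog_arm(
  moves="0.003 0.001 0 0 0 -0.02; 0.009 0.003 0 0 0 -0.06; 0.016 0.005 0 0 0 -0.1; 0.023 0.0075 0 0 0 -0.15; 0.031 0.0095 0 0 0 -0.19; 0.038 0.011 0 0 0 -0.23; 0.045 0.012 0 0 0 -0.28; 0.05 0.013 0 0 0 -0.31; 0.054 0.0135 0 0 0 -0.33; 0.057 0.014 0 0 0 -0.35; 0.057 0.014 0 0 0 -0.35; 0.057 0.014 0 0 0 -0.35",
)

```text
clock: 18.77
tool_pos: [686.3, 130.6, 13.8]
tool_rot: [179.8, 0.1, 107.6]
ft_force: [-0.9, -0.3, 0.1]
grip_width: -0.003
```

```bash
python3 - <<'E'
from go import *;from tr import *
for n in('side','top'):
    im,d=arm.read_camera(n);np.save(n+'7i.npy',im);np.save(n+'7.npy',d)
    c=im[230:380,290:490] if n=='side' else im[160:340,120:360]
    cv2.imwrite(f'pics/{n}7.png',cv2.resize(c[:,:,::-1],None,fx=3,fy=3,interpolation=2))
ths=[18,19,20,21,22,23,24,25,26]
rows([w(t,205,-81,14) for t in ths],[t+90 for t in ths])
E
```

```text
pos [686.3 130.4  13.8] rot [1.7982e+02 9.0000e-02 1.0759e+02] f [0.55 0.32 0.33] grip 0.002 t 18.875
0.0023 0.0005 -0.0002 0.0040 0.0021 -0.0090
0.0059 0.0019 -0.0002 0.0040 0.0021 -0.0313
0.0095 0.0032 -0.0002 0.0040 0.0022 -0.0535
0.0131 0.0044 -0.0002 0.0039 0.0022 -0.0757
0.0168 0.0056 -0.0002 0.0039 0.0023 -0.0979
0.0205 0.0067 -0.0002 0.0039 0.0023 -0.1202
0.0242 0.0077 -0.0002 0.0039 0.0023 -0.1424
0.0279 0.0087 -0.0002 0.0039 0.0024 -0.1646
0.0317 0.0096 -0.0002 0.0038 0.0024 -0.1868
```

View pics/side7.png

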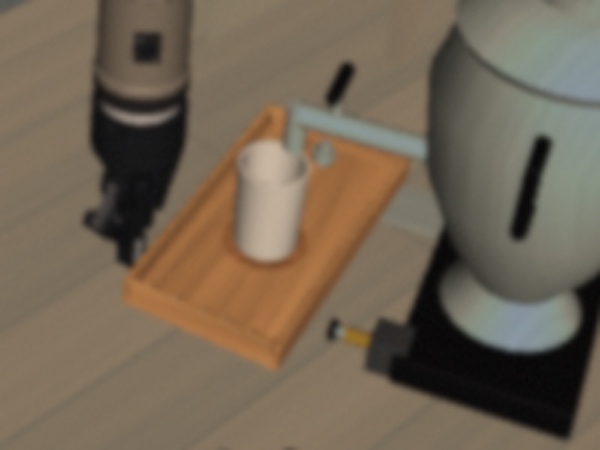

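View pics/top7.png

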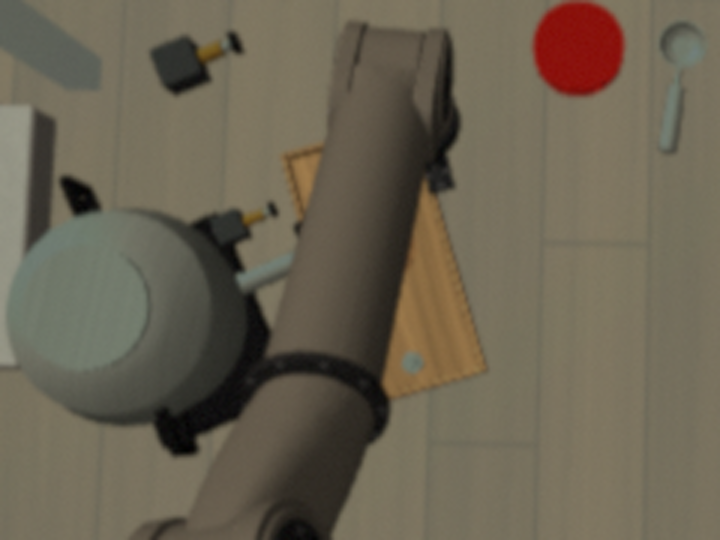

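Top crop: the plastic head at (271,209) is still about 25 mm off the tray rim. The cup is upright on the mat. From here I go slowly.

jog_arm(
  moves="0.003 0.001 0 0 0 -0.01; 0.006 0.002 0 0 0 -0.03; 0.0095 0.003 0 0 0 -0.05; 0.013 0.0045 0 0 0 -0.075; 0.016 0.0055 0 0 0 -0.095; 0.018 0.006 0 0 0 -0.105; 0.018 0.006 0 0 0 -0.105",
)

```text
clock: 19.75
tool_pos: [686.5, 149.9, 13.8]
tool_rot: [179.8, 0.1, 112.3]
ft_force: [0.5, 0.0, 0.3]
grip_width: -0.004
```

```bash
python3 - <<'E'
from go import *;from tr import *
for n in('top',):
    im,d=arm.read_camera(n)
    c=im[190:270,170:290]
    cv2.imwrite(f'pics/{n}8.png',cv2.resize(c[:,:,::-1],None,fx=6,fy=6,interpolation=2))
ths=[22,23,24,25,26,27]
rows([w(t,205,-81,14) for t in ths],[t+90 for t in ths])
E
```

```text
pos [686.4 149.9  13.7] rot [1.7982e+02 7.0000e-02 1.1233e+02] f [-0.78  0.15  0.96] grip -0.002 t 19.8
-0.0017 -0.0006 -0.0003 0.0040 0.0015 0.0073
0.0018 0.0008 -0.0003 0.0040 0.0015 -0.0149
0.0054 0.0021 -0.0003 0.0039 0.0016 -0.0371
0.0091 0.0034 -0.0003 0.0039 0.0016 -0.0593
0.0127 0.0046 -0.0003 0.0039 0.0017 -0.0816
0.0164 0.0058 -0.0003 0.0039 0.0017 -0.1038
```

View pics/top8.png

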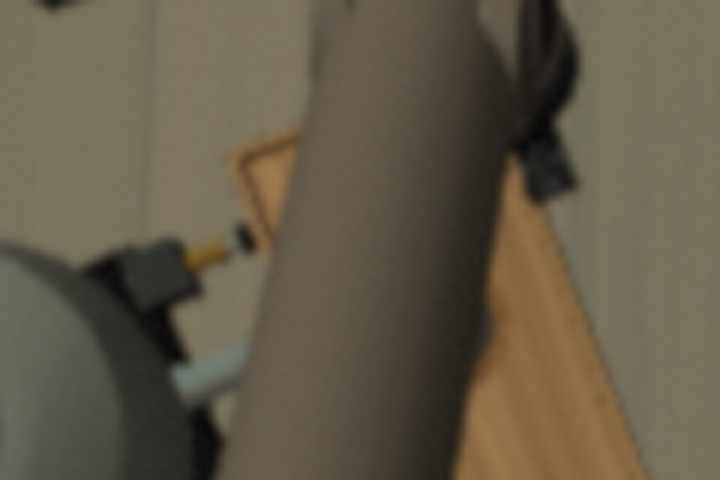

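jog_arm(
  moves="0.001 0 0 0 0 -0.007; 0.002 0.001 0 0 0 -0.015; 0.003 0.001 0 0 0 -0.022; 0.004 0.0015 0 0 0 -0.029; 0.004 0.0015 0 0 0 -0.029",
)

```text
clock: 20.42
tool_pos: [686.4, 154.0, 13.7]
tool_rot: [179.8, 0.1, 113.6]
ft_force: [0.5, -1.6, -0.5]
grip_width: 0.006
```

jog_arm(
  moves="0.001 0 0 0 0 -0.005; 0.002 0.0005 0 0 0 -0.01; 0.002 0.0005 0 0 0 -0.01",
)

```text
clock: 20.8
tool_pos: [686.3, 154.9, 13.7]
tool_rot: [179.8, 0.2, 114.1]
ft_force: [2.0, -3.2, -0.9]
grip_width: -0.003
```

```bash
cat > f.py <<'E'
from h import *
F=[]
for i in range(6):
    arm.read_camera('side');s=arm.read_state();F.append(s['ft_force'])
y=np.radians(s['tool_rot'][2]);x=np.array([np.cos(y),np.sin(y),0])
F=np.array(F);print(s['clock'],s['tool_pos'].round(2),s['tool_rot'].round(2),'push',(-F@x).round(2),(-F@x).mean().round(2),'lat',F.mean(0).round(2))
E
python3 f.py
```

```text
21.1 [686.3  155.22  13.75] [1.7982e+02 1.5000e-01 1.1406e+02] push [3.87 3.77 4.47 5.05 5.   4.19] 4.39 lat [ 2.3  -3.78 -1.55]
```

jog_arm(
  moves="0.002 0 0 0 0 0; 0.0025 0 0 0 0 -0.005; 0.003 0 0 0 0 -0.005; 0.003 0 0 0 0 -0.005",
)

```text
clock: 21.6
tool_pos: [686.3, 156.1, 14.1]
tool_rot: [179.7, 0.3, 114.2]
ft_force: [4.4, -5.6, -1.7]
grip_width: 0.001
```

```bash
python3 f.py
```

```text
21.9 [686.28 156.11  14.11] [179.74   0.32 114.23] push [6.43 7.52 6.97 7.62 6.59 7.19] 7.05 lat [ 3.91 -5.98 -1.81]
```

jog_arm(
  moves="0.0025 0 0 0 0 0; 0.003 0 0 0 0 0; 0.0035 0 0 0 0 0; 0.004 0 0 0 0 -0.003; 0.0045 0 0 0 0 -0.005; 0.0047 0 0 0 0 -0.005; 0.0047 0 0 0 0 -0.005",
)

```text
clock: 22.78
tool_pos: [686.3, 156.8, 14.6]
tool_rot: [179.6, 0.6, 114.4]
ft_force: [5.2, -8.0, -1.4]
grip_width: 0.002
```

```bash
python3 f.py
```

```text
23.075 [686.23 156.81  14.6 ] [179.63   0.62 114.35] push [ 9.82  7.61  8.75 10.05  9.39  8.53] 9.03 lat [ 4.78 -7.74 -2.01]
```

jog_arm(
  moves="0.004 0 0 0 0 0; 0.0044 0 0 0 0 0; 0.0048 0 0 0 0 0; 0.0052 0 0 0 0 0; 0.0055 0 0 0 0 0; 0.0056 0 0 0 0 0; 0.0056 0 0 0 0 0",
)

```text
clock: 23.95
tool_pos: [686.2, 157.3, 15.2]
tool_rot: [179.5, 1.0, 114.2]
ft_force: [6.3, -8.7, -0.0]
grip_width: 0.0
```

```bash
python3 f.py
```

```text
24.25 [686.16 157.32  15.22] [179.52   0.99 114.22] push [10.57  9.83 10.67 10.07 10.82 10.4 ] 10.39 lat [ 5.75 -8.81 -1.82]
```

jog_arm(
  moves="0.005 0 0 0 0 0; 0.0053 0 0 0 0 0; 0.0056 0 0 0 0 0; 0.0058 0 0 0 0 0; 0.006 0 0 0 0 0; 0.006 0 0 0 0 0; 0.006 0 0 0 0 0; 0.006 0 0 0 0 0; 0.006 0 0 0 0 0",
)

```text
clock: 25.38
tool_pos: [686.1, 157.5, 15.8]
tool_rot: [179.4, 1.4, 114.1]
ft_force: [5.1, -9.3, -1.7]
grip_width: 0.0
```

```bash
python3 f.py
```

```text
25.675 [686.11 157.53  15.81] [179.4    1.41 114.06] push [11.1  11.53 12.04 12.23 11.09 12.48] 11.75 lat [  6.18 -10.1   -2.18]
```

jog_arm(
  moves="0.005 0 0 0 0 0; 0.004 0 0 0 0 0; 0.003 0 0 0 0 0; 0.002 0 0 0 0 0; 0.001 0 0 0 0 0; 0 0 0 0 0 0; -0.001 0 0 0 0 0; -0.002 0 0 0 0 0; -0.003 0 0 0 0 0; -0.004 0 0 0 0 0; -0.006 0 0 0 0 0; -0.009 0 0 0 0 0; -0.015 0 0 0 0 0; -0.025 0 0 0 0 0; -0.04 0 0 0 0 0; -0.055 0 0 0 0 0; -0.055 0 0 0 0 0",
)

```text
clock: 27.8
tool_pos: [709.3, 104.0, 17.5]
tool_rot: [179.4, 1.5, 113.9]
ft_force: [-0.3, -0.4, -0.2]
grip_width: 0.001
```

```bash
cat > chk.py <<'E'
from go import *;from tr import *
import sys
k=sys.argv[1]
for n in('side','top'):
    im,d=arm.read_camera(n);np.save(n+k+'i.npy',im);np.save(n+k+'.npy',d)
    c=im[230:380,290:490] if n=='side' else im[160:340,120:360]
    cv2.imwrite(f'pics/{n}{k}.png',cv2.resize(c[:,:,::-1],None,fx=3,fy=3,interpolation=2))
s=arm.read_state();print(s['clock'],s['tool_pos'],s['tool_rot'],s['ft_force'])
E
python3 chk.py 9
```

```text
27.9 [708.5524548  107.15758143  17.10447828] [179.40654234   1.37466632 114.02140578] [ 0.33041343  0.04493316 -0.05270482]
```

View pics/side9.png

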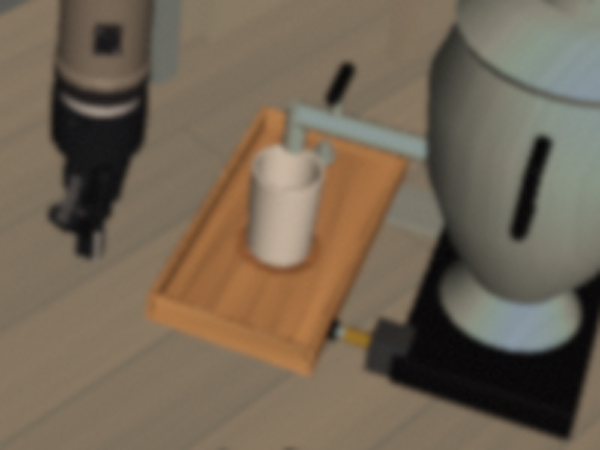

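View pics/top9.png

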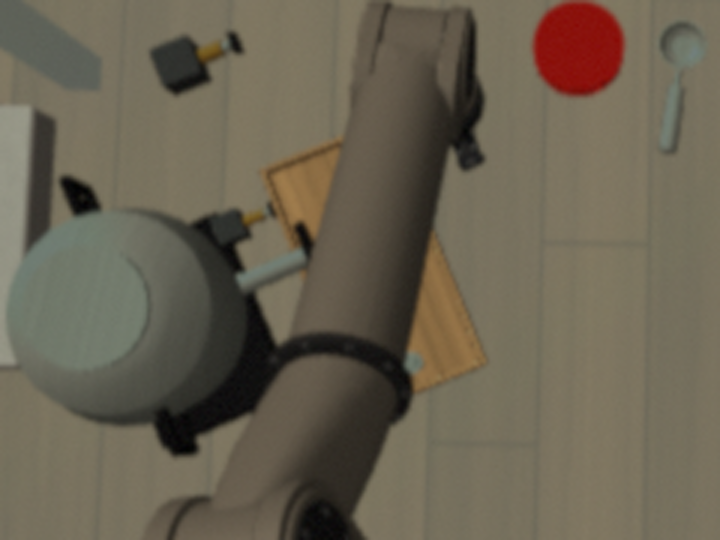

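jog_arm(
  moves="0 0 -0.03 0 0 0; 0 0 -0.08 0 0 0; 0 0 -0.13 0 0 0; 0 0 -0.18 0 0 0; -0.04 -0.03 -0.2 0 0 0; -0.08 -0.06 -0.2 0 0 0; -0.12 -0.09 -0.2 0 0 0; -0.16 -0.12 -0.2 0 0 0; -0.2 -0.15 -0.2 0 0 0; -0.24 -0.18 -0.2 0 0 0; -0.24 -0.18 -0.2 0 0 0; -0.24 -0.18 -0.2 0 0 0",
)

```text
clock: 29.4
tool_pos: [638.3, -180.3, 220.8]
tool_rot: [179.4, 1.3, 114.1]
ft_force: [-0.3, 0.9, -0.6]
grip_width: -0.004
```

```bash
python3 chk.py 10; python3 - <<'E'
from h import *;from meas import tray
from scipy.optimize import least_squares
im=np.load('top10i.npy');c,m=tray(im)
pts=np.array([plane('top',*p[0],30)[:2] for p in c],np.float32)
r=cv2.minAreaRect(pts);print(r,cv2.boxPoints(r).round(1).tolist())
for n,(x0,x1,y0,y1) in(('side',(365,405,270,325)),('top',(225,280,215,275))):
    P=cloud(n,np.load(n+'10.npy'));I=np.load(n+'10i.npy').astype(int)
    q=np.zeros((480,640),bool);q[y0:y1,x0:x1]=1
    q&=(P[...,2]>20)&(P[...,2]<104)&(I.min(-1)>85)
    W=P[q];f=lambda a:np.hypot(W[:,0]-a[0],W[:,1]-a[1])-(27+3*(W[:,2]-12)/85)
    s=least_squares(f,[570,195],loss='soft_l1');print(n,len(W),s.x,np.abs(f(s.x)).mean(),W.max(0))
E
```

```text
29.5 [ 638.77466631 -179.09660174  220.60234727] [179.37703985   1.29798879 114.22255808] [ 2.81446986e-04 -6.52682832e-01  1.85618633e-01]
((562.1611328125, 189.79928588867188), (270.9291076660156, 141.91690063476562), 23.641250610351562) [[409.6000061035156, 200.5], [466.5, 70.5], [714.7000122070312, 179.10000610351562], [657.7999877929688, 309.1000061035156]]
side 780 [574.30788015 193.35626663] 6.341134598597173 [606.69189855 225.09930849  99.40658385]
top 121 [573.98222424 197.54548604] 6.765572586711846 [606.0398173  220.73988744 103.77687231]
```

View pics/top10.png

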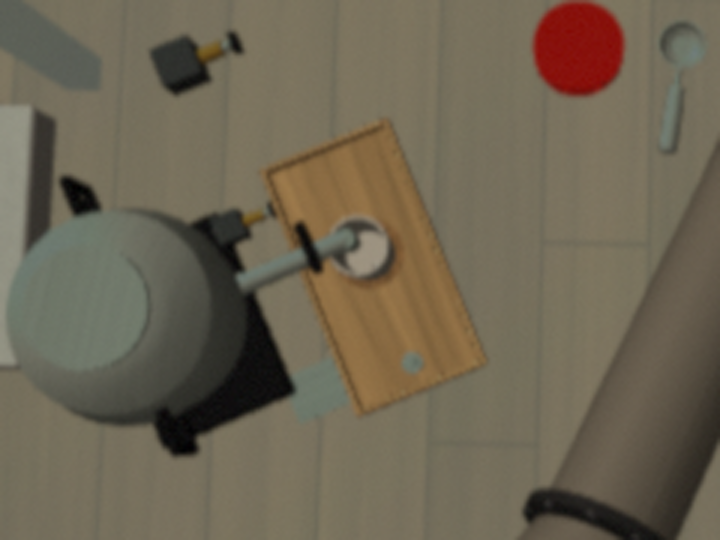

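View pics/side10.png

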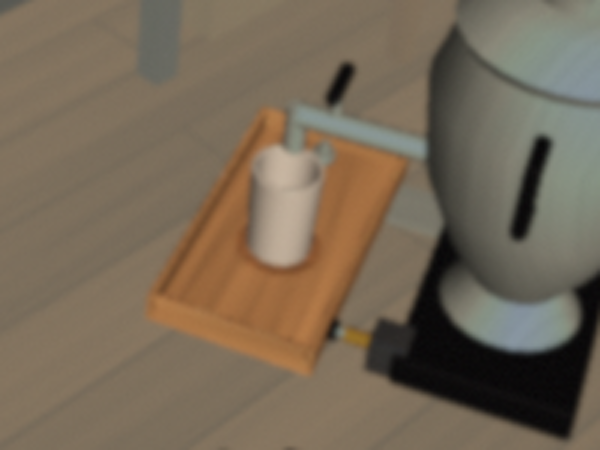

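```bash
python3 -c "
from workcell import arm
print(arm.finish_job())"
```

```text
the job is handed in; nothing more can be done
None
```

The job is handed in at about 29.5 s of the 72 s allowed; the hand-in gives no verdict, so what follows is what I measured.

- **Cup on the tray:** I gripped the cup, stood it on the cork of the swung-out tray and let go. The depth fit put it about 2 mm from the mat centre, upright.
- **Pressing the stop:** I pushed the tray round with the shut fingers until the stop was felt, then raised the push in steps through about 4.4, 7, 9 and 10.4 N to 11.75 N at the tool. It was held near the top for about a second. After 1 to 3 N of friction that is roughly 9 to 11 N on the stop. I could not read the stop force directly. The highest single noisy reading at the tool was 12.5 N.
- **Backing off:** I eased the push off slowly and moved the arm clear.
- **Final position:** The tray lies at 23.6°, and the samovar's axis at about 24.5°, good to about 1°, so they differ by about 0.02 rad. The tray rim rests by the stop head. The cup is upright on the cork at about (574, 195) mm. The mat is at (576, 196) and the spout at about (575, 196).
- **Bystanders:** The coasters and teaspoon stand unmoved in the last views. I did not re-measure the other bystanders; no move went near them after the cup was picked up.

**Checks that disagreed:** the last depth fits of the cup were poor (about 6 mm mean residual), because the spout got into the mask. The top and side fits differed by about 4 mm in y, still well inside the limits.

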